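# Open the worn paddle latch of a counter stock cabinet

## Task

Lift the paddle handle on the front of the wooden counter cabinet by its bar until the hidden pawl lets go, then, keeping it lifted, swing the door open to about a right angle and let go. The latch is worn and has free play, so feel for the spring and do not strain it, do not tug hard on the door while it is still caught, and leave the goods standing around the cabinet where they are.

Things in the scene. Friction and masses are not known exactly. Their poses are not given: they have to be found in the camera images.
- cabinet: Wooden counter cabinet 220 deep x 220 wide x 240 mm high, fixed to the counter. Origin: centre of its underside. Its x axis points from the door to its back, y to the left as one faces the door, z up. The door covers the whole front.
- cab_door (a joint): Door angle in rad: 0 shut, grows as the free (left) edge swings out towards the person facing it, counter-clockwise from above; end stop 1.75. It stays where it is left. Panel 220 wide x 236 high x 18 mm thick, 0.7 kg.
- door_hinge (a point): Point on the door's vertical hinge line (right edge of the door, back plane of the panel), at the height of the paddle's pivot, 210 mm above the counter. It turns with the door and has the cabinet's axes when shut. Hinge friction is about 1 N at the bar.
- paddle: Steel D-shaped paddle on the door: a pivot rod and two side arms (104 mm over all) to a grip bar in front. Origin: middle of the pivot rod, 12 mm in front of the door's face, 150 mm from the hinge line, 210 mm up. y along the pivot, x into the door. Lifting the bar turns it about its +y (0 at rest, end stop 1.15 rad); a weak spring and its weight (2 N at the bar) bring it down.
- bar (a point): Middle of the grip bar: round steel, 12 mm thick, level, along the door's width, 80 mm clear between the side arms, 60 mm from the pivot; at rest 56 mm in front of and 21 mm below the pivot, 68 mm in front of the door's face, 51 mm below the cabinet's top. Pinch it from above, jaws closing along the door's normal. It rolls and creeps some mm between the fingers as it lifts; a grip over 25 N adds a few N to the lift felt.
- latch_case: Case inside the door with the spring-loaded pawl; origin at the paddle's origin, axes of the door. Lifting first takes up an unseen free play (0.05 to 0.70 rad, only some 2 to 5 N felt), then meets the pawl spring.
- pawl_pivot (a point): Same point as the paddle's origin, fixed to the door. Once the play is taken up, the lift felt along the bar's arc jumps to about 4 N and climbs about 0.8 N per mm. At about 10 N (8 mm past the play) the pawl is clear of the strike; above 17 N (16 mm past the play) the worn linkage is strained. Let down, the spring pushes the pawl back up.
- strike: Steel strike plate under the front of the cabinet's top board, 150 mm from the hinge line, hidden behind the door; the pawl's tooth hooks behind it. 1.5 mm of slack, then it gives 1 mm per 3 N; a pull of more than 20 N there while still caught bends it, so stay below 15 N at the bar. Once the door is open by 0.15 rad the pawl can no longer catch.
- jar_top: Squat amber jar 64 mm wide, 85 mm high, standing on the cabinet; a bystander. Origin under its centre.
- pack_top: Brown pack 70 x 90 x 35 mm on the cabinet; a bystander. Origin under its centre.
- tin_side: Steel tin 68 mm wide, 100 mm high, left of the cabinet; a bystander. Origin under its centre.
- scoop: Steel scoop with a wooden handle, about 190 mm long, 30 mm high, left in front; a bystander. Origin near its middle, on the counter.
- pack_flat: Paper pack 110 x 75 x 40 mm, right in front; a bystander. Origin under its centre.
- tin_low: Low dark tin 80 mm wide, 50 mm high, on the left; a bystander. Origin under its centre.

How it is judged:
By the outcome, as a careful person would: the job done as asked, in the order asked, and still so for the second after the job is handed in, with the robot touching nothing.
It also fails if it takes over 70 s, if anything falls off the work surface, if the arm or the gripper's body presses on something with over 40 N, if the wrist force passes 120 N, or if a joint passes its speed limit or range.

## Robot

A 6-joint arm with a two-finger parallel gripper is mounted at the origin on the work surface. World frame = base frame: x ahead of the robot, y to its left, z up, the work surface at z = 0. Lengths are in mm, angles in rad, forces in N, time in s.
With the tool pointing down it reaches from about 375 to 925 mm from the base axis. Payload 5.7 kg.
Tool frame: the origin (TCP) lies midway between the tips of the shut fingers; the grasp point (between the pads) lies 19 mm behind it; y points along the fingers, z is the direction in which the jaws open and shut, and the axes are right-handed (so a half turn about y gives the same grasp; the last joint's range is limited). The gripper opens to 85 mm and grips with 20 to 120 N. Pads are 22 mm wide; open, the fingers measure 114 mm over their backs; the gripper's body (76 mm by 85 mm) begins 54 mm behind the grasp point. The pads swing forward as they close: fully open they stand 13 mm farther back than shut.
Start: joints at [1.176, 0.359, 1.51, -0, 1.272, -0.115], TCP at [165.691, 576.636, 231.267] pointing down, gripper open.
Joint ranges: [-2.97, 2.97], [-1.01, 2.36], [0.21, 2.38], [-0.96, 4.11], [0.2, 2.71], [-2.98, 2.98]. Speed limits (rad/s): [2.39, 2.39, 3.14, 3.14, 3.14, 3.14].

## Interface

Orientations are given as a rotation vector (axis times angle).
In Python, from plant import status, vision, order gives the robot as it stands.
- The arm moves only by the tool carry_out, never from a script. Its argument "increments" is a list of rows, each an object with "translation": the shift along the tool's x, y, z in mm, a list of three; "twist": the turn, a rotation vector about the tool's x, y, z in rad, a list of three; "fingers": the closure, from -1 (fully open) to 1 (shut). A call has 1 to 5 rows; each row is the pose to reach, as a shift and turn from the pose commanded when the call began, along the tool's axes at that moment; what a row does not reach only later rows make up. A row lasts 1/12 s, in which the tool goes at most 41.7 mm and 7.16 degrees, less where a joint would pass 70% of its speed; a pose out of reach is approached as far as the arm can. A call with a gripper value outside its range is refused whole. The fingers move at their own pace and stop on an object; the grip force is fixed at half the most. Time passes only in rows, so rows that repeat a pose let the fingers close. It gives the time, the measured TCP pose, the force and the opening at its end, in the units of the state.
- status.sense(): the state, without advancing time (a new reading comes with each control period).
- vision.camera(name): name is "side" or "top" or "wrist"; returns a dict with "img" (480x640x3 uint8, red, green, blue), "K" (3x3 intrinsics, pixels), "k1" (the pictures are not rectified: a ray, as slopes to the right and down, at radius r is drawn at 1 + k1 r^2 times it, then the intrinsics apply), "R" (3x3) and "t" (3): a world point X has camera coordinates R X + t. Camera axes: x right, y down, z forward; pixel columns grow to the right and rows downward; lengths in mm; the calibration is good to about 2 mm. A picture is of the moment at which its call begins. There is no depth.
- order.job_done(): hands the job in, once; it reports no verdict.
The state is a dict: "time": time; "joint_pos": joint angles; "dq": joint speeds; "joint_efforts": joint torques, N m; "ee_pos": TCP position; "ee_rot": TCP orientation; "wrist_force": force on the tool from outside, world axes, zero at the start; "ft_torque": the same for the moment, N m; "width": finger opening in mm.
Only numpy, scipy, OpenCV 4.12 (cv2) and the standard library are available. Lean on these libraries where they do the work, as an engineer would, in place of code of your own. Each camera call takes 0.05 s, during which the arm holds its last target.

## Working session

There is one attempt and no reset: what is moved stays moved. The work goes in short steps, Python scripts to look and compute and a tool call to move; the robot and the scene stay as the last step left them, time stands still between calls to the robot, and variables do not carry over. Pictures are saved under pics/ and viewed, and the job is handed in when it is done.

Besides the shell and the picture viewer there is one more tool, called after ">>>" as name(argument=value, ...), one argument or row to a line, values as JSON. carry_out: Moves the arm, as the interface text tells. Its arguments: {"type":"object","properties":{"increments":{"type":"array"}},"required":["increments"]}

```bash
ls; mkdir -p pics; python3 - <<'E'
from plant import status, vision
import cv2
print(status.sense())
for n in ["side","top","wrist"]:
    c=vision.camera(n); cv2.imwrite(f"pics/{n}0.png",c["img"][:,:,::-1]); print(n,c["K"],c["k1"],c["R"],c["t"])
E
```

```text
pics
{'time': 0.0, 'joint_pos': array([ 1.17590577e+00,  3.59509867e-01,  1.51147638e+00, -3.08303659e-05,
        1.27250772e+00, -1.15087844e-01]), 'dq': array([ 0.00047014,  0.00134435, -0.00023237, -0.00035682, -0.00056158,
        0.00030208]), 'joint_efforts': array([-1.13407270e-03, -5.27628458e+01, -2.78609169e+01, -2.25392869e-04,
        1.33417486e-02, -4.19545120e-05]), 'ee_pos': array([165.43574209, 576.00331993, 230.43398324]), 'ee_rot': array([-1.56146567,  0.22003078, -0.21932017]), 'wrist_force': array([0.08542203, 0.44438415, 0.01036816]), 'ft_torque': array([-0.02170864,  0.03736488,  0.03134592]), 'width': 85.08315390193371}
side [[434.10368318   0.         314.17268328]
 [  0.         434.10368318 233.02406597]
 [  0.           0.           1.        ]] -0.10331012384907969 [[ 0.99154294 -0.12927995 -0.01137109]
 [-0.07585326 -0.5062134  -0.85906593]
 [ 0.1053038   0.85266329 -0.51173863]] [-612.67504504  162.72635228 1038.80864873]
top [[437.73410693   0.         318.40564278]
 [  0.         437.73410693 237.87497835]
 [  0.           0.           1.        ]] -0.07263298418529691 [[-2.72258601e-03 -9.99814528e-01  1.90655961e-02]
 [-9.85620465e-01 -5.38241956e-04 -1.68973401e-01]
 [ 1.68952323e-01 -1.92514863e-02 -9.85436194e-01]] [-68.17179302 619.85599251 984.00831278]
wrist [[366.59391957   0.         317.16937524]
 [  0.         366.59391957 244.33975078]
 [  0.           0.           1.        ]] -0.04900913774574614 [[ 0.27505534  0.96142592 -0.00218097]
 [ 0.91072099 -0.25982079  0.32106143]
 [ 0.30811012 -0.09029592 -0.94705586]] [-600.1435964   -41.78654255  382.14290173]
```

View pics/side0.png

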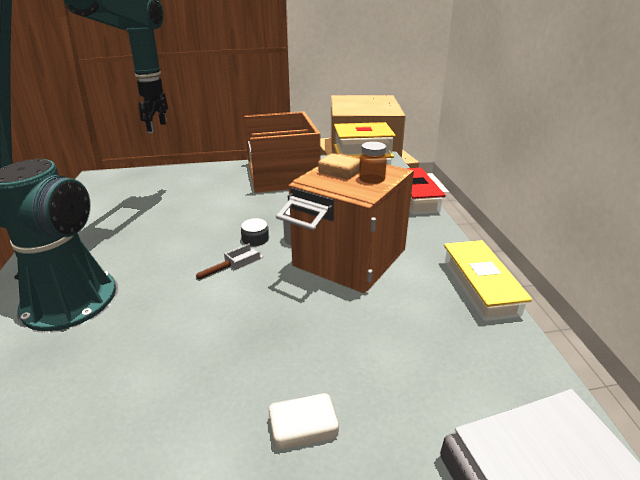

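View pics/top0.png

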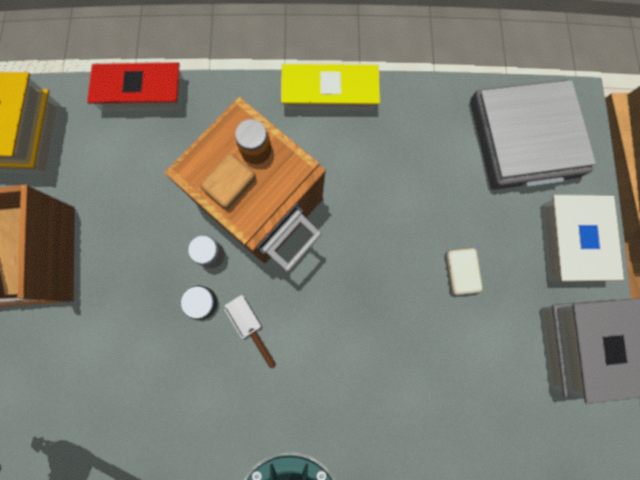

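View pics/wrist0.png

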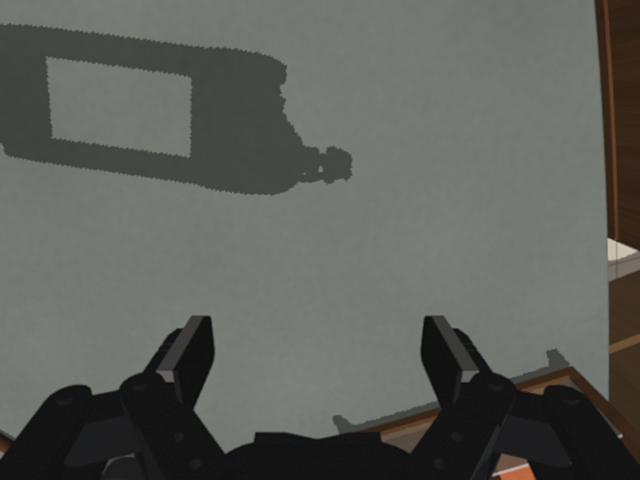

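The side view has the cabinet at about (350,220) with its paddle bar near (300,215). In the top view the cabinet top spans (167,172)-(238,98)-(325,172)-(250,250), and the bar is near (305,255). I'll enlarge both.

```bash
python3 - <<'E'
import cv2
a=cv2.imread("pics/top0.png")[85:285,155:345]; cv2.imwrite("pics/topc.png",cv2.resize(a,None,fx=3,fy=3,interpolation=cv2.INTER_CUBIC)) 
a=cv2.imread("pics/side0.png")[135:295,265:425]; cv2.imwrite("pics/sidec.png",cv2.resize(a,None,fx=3.75,fy=3.75,interpolation=cv2.INTER_CUBIC))
E
```

```text
(no output)
```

View pics/topc.png

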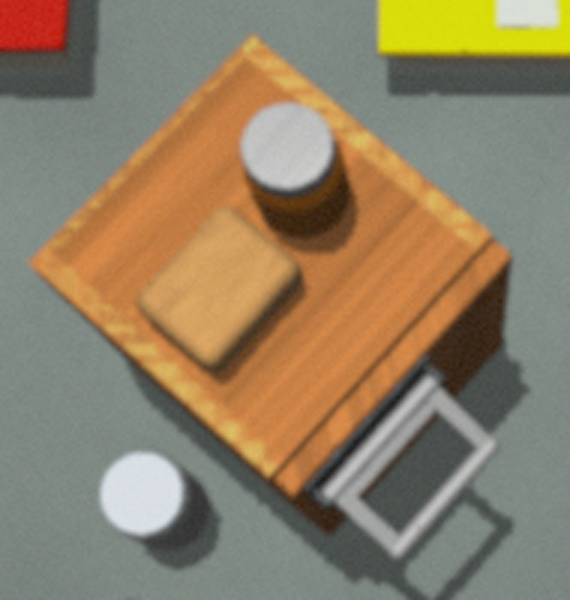

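View pics/sidec.png

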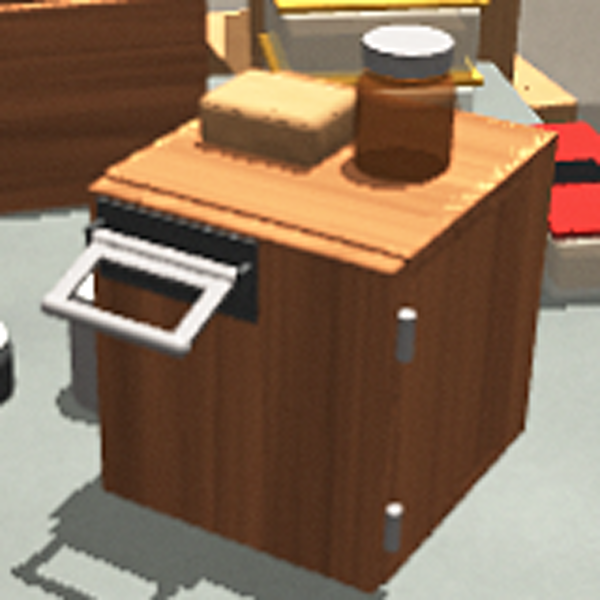

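```bash
cat >h.py <<'E'
import numpy as np, cv2
from plant import status, vision
def undist(c,uv):
    k=np.array([c["k1"],0,0,0,0],float)
    return cv2.undistortPoints(np.array(uv,float).reshape(-1,1,2),c["K"],k).reshape(-1,2)
def tri(c1,p1,c2,p2):
    P=lambda c:np.hstack([c["R"],np.reshape(c["t"],(3,1))])
    a,b=undist(c1,p1),undist(c2,p2)
    X=cv2.triangulatePoints(P(c1),P(c2),a.T,b.T); return (X[:3]/X[3]).T
def proj(c,X):
    rv=cv2.Rodrigues(c["R"])[0]
    return cv2.projectPoints(np.array(X,float).reshape(-1,1,3),rv,np.array(c["t"],float),c["K"],np.array([c["k1"],0,0,0,0],float))[0].reshape(-1,2)
def onz(c,uv,z):
    d=np.c_[undist(c,uv),np.ones(len(np.array(uv).reshape(-1,2)))]@c["R"]; o=-c["R"].T@c["t"]
    return o+d*((z-o[2])/d[:,2])[:,None]
E
cat > cams.py <<'E'
from h import *
T=vision.camera("top");S=vision.camera("side")
tc=lambda l:np.array(l,float)/3+[155,85]
sc=lambda l:np.array(l,float)/3.75+[265,135]
E
python3 - <<'E'
from cams import *
np.set_printoptions(precision=1,suppress=True)
t=tc([[398,546],[486,445],[292,495],[510,256],[30,262],[253,38]]); s=sc([[50,303],[186,347],[92,189],[401,272]])
X=tri(T,t[:4],S,s); print(X)
print(onz(T,t,240)); print(onz(S,s,240)[2:])
print(onz(T,t[:2],189))
# jar, pack, tin
print(onz(T,tc([[288,147],[220,285],[142,493]]),325))
E
```

```text
[[536.5  -3.6 190.2]
 [609.7 -63.5 186.2]
 [567.3  63.  233.7]
 [731.  -79.4 233.8]]
[[531.2  -6.2 240. ]
 [596.7 -62.5 240. ]
 [564.   62.1 240. ]
 [724.5 -78.7 240. ]
 [720.4 240.8 240. ]
 [881.3  97.2 240. ]]
[[568.8  50.  240. ]
 [732.4 -88.9 240. ]]
[[536.5  -3.6 189. ]
 [606.  -63.3 189. ]]
[[764.9  58.6 325. ]
 [677.7  96.7 325. ]
 [553.  137.7 325. ]]
```

```bash
cat > fit.py <<'E'
from cams import *
from scipy.optimize import least_squares
np.set_printoptions(precision=2,suppress=True)
# cabinet frame model (door front face at x=-128, y right = -110)
M=np.array([[-110-18-68,40+46,189],[-196,40-46,189],[-128,110,239],[-128,-110,239],[110,110,240],[110,-110,240]],float)
t=tc([[398,546],[486,445],[292,495],[510,256],[30,262],[253,38]]); s=sc([[50,303],[186,347],[92,189],[401,272],[0,0],[558,138]])
def W(p):
    c,q=np.cos(p[2]),np.sin(p[2]); return M@np.array([[c,q,0],[-q,c,0],[0,0,1]])+[p[0],p[1],p[3]]
def res(p):
    return np.r_[(proj(T,W(p))-t).ravel(),(proj(S,W(p))-s)[[0,1,2,3,5]].ravel()]
r=least_squares(res,[720,70,.85,0]); print(r.x); print(r.fun.reshape(-1,2))
p=r.x;R=np.array([[np.cos(p[2]),-np.sin(p[2])],[np.sin(p[2]),np.cos(p[2])]])
for n,v in dict(bar=[-196,40],pivot=[-140,40],hinge=[-110,-110]).items(): print(n,R@v+p[:2])
E
python3 fit.py
python3 - <<'E'
from plant import status
from scipy.spatial.transform import Rotation as r
print(r.from_rotvec(status.sense()['ee_rot']).as_matrix().round(3))
E
```

```text
[732.24  87.92   0.85  -4.15]
[[-0.15 -0.78]
 [ 0.1  -0.47]
 [-0.57 -0.21]
 [ 0.95 -2.21]
 [-0.45 -0.02]
 [-0.11 -1.74]
 [ 0.89  1.86]
 [-2.21  0.95]
 [-1.89 -0.33]
 [-1.78  0.46]
 [-0.57 -0.51]]
bar [573.14 -33.33]
pivot [609.99   8.83]
hinge [742.67 -67.3 ]
[[ 0.961 -0.     0.276]
 [-0.276 -0.     0.961]
 [-0.    -1.    -0.001]]
```

```bash
cat > rel.py <<'E'
import sys
from h import *
from scipy.spatial.transform import Rotation as Ro
np.set_printoptions(precision=2,suppress=True)
def toolR(yaw): # y down, z=(c,s,0)
    return np.array([[np.sin(yaw),0,np.cos(yaw)],[-np.cos(yaw),0,np.sin(yaw)],[0,-1,0]])
def rel(p0,y0,p1,y1):
    R0=toolR(y0); return R0.T@(np.array(p1)-p0), y0-y1
if __name__=="__main__":
    a=list(map(float,sys.argv[1:])); s=status.sense()
    print("from",s['ee_pos'],rel(np.array(a[:3]),a[3],np.array(a[4:7]),a[7]))
E
python3 rel.py 165.69 576.64 231.27 1.291 480 -60 320 0.85
python3 - <<'E'
from cams import *
from plant import status
c=vision.camera("wrist"); o=-c["R"].T@c["t"]; print(o, o-status.sense()['ee_pos'])
from rel import toolR
print(toolR(1.291).T@(o-status.sense()['ee_pos']), toolR(1.291).T@c["R"].T)
E
```

```text
from [165.62 576.49 231.07] (array([ 477.9 ,  -88.73, -525.08]), 0.44099999999999995)
[ 85.51606716 600.95327543 374.67294359] [-80.15601745  24.34764785 143.44096726]
[ -83.76 -143.44    1.26] [[-0.    0.95  0.32]
 [ 0.   -0.32  0.95]
 [ 1.    0.   -0.  ]]
```

>>> carry_out(
  increments=[
    {"translation": [24,-6,-26],"twist": [0,0,0],"fingers": -0.1},
    {"translation": [48,-12,-52],"twist": [0,0,0],"fingers": -0.1},
    {"translation": [72,-18,-78],"twist": [0,0,0],"fingers": -0.1},
    {"translation": [96,-24,-104],"twist": [0,0,0],"fingers": -0.1},
    {"translation": [120,-30,-130],"twist": [0,0,0],"fingers": -0.1},
  ],
)

```text
time: 0.92
ee_pos: [245.4, 417.1, 261.6]
ee_rot: [-1.56, 0.219, -0.219]
wrist_force: [0.3, -1.1, -0.2]
width: 47.2
```

>>> carry_out(
  increments=[
    {"translation": [24,-6,-26],"twist": [0,0,0],"fingers": -0.1},
    {"translation": [48,-12,-52],"twist": [0,0,0],"fingers": -0.1},
    {"translation": [72,-18,-78],"twist": [0,0,0],"fingers": -0.1},
    {"translation": [96,-24,-104],"twist": [0,0,0],"fingers": -0.1},
    {"translation": [120,-30,-130],"twist": [0,0,0],"fingers": -0.1},
  ],
)

```text
time: 1.33
ee_pos: [324.9, 258.9, 291.8]
ee_rot: [-1.559, 0.219, -0.22]
wrist_force: [0.5, 0.1, 0.8]
width: 46.9
```

>>> carry_out(
  increments=[
    {"translation": [24,-6,-26],"twist": [0,0,0],"fingers": -0.1},
    {"translation": [48,-12,-52],"twist": [0,0,0],"fingers": -0.1},
    {"translation": [72,-18,-78],"twist": [0,0,0],"fingers": -0.1},
    {"translation": [96,-24,-104],"twist": [0,0,0],"fingers": -0.1},
    {"translation": [120,-29,-130],"twist": [0,0,0],"fingers": -0.1},
  ],
)

```text
time: 1.75
ee_pos: [404.5, 100.7, 321.1]
ee_rot: [-1.559, 0.219, -0.221]
wrist_force: [0.7, -0.3, 0.3]
width: 47.2
```

>>> carry_out(
  increments=[
    {"translation": [24,0,-26],"twist": [0,0.1,0],"fingers": -0.1},
    {"translation": [48,0,-52],"twist": [0,0.2,0],"fingers": -0.1},
    {"translation": [72,0,-78],"twist": [0,0.3,0],"fingers": -0.1},
    {"translation": [96,0,-104],"twist": [0,0.4,0],"fingers": -0.1},
    {"translation": [118,0,-135],"twist": [0,0.441,0],"fingers": -0.1},
  ],
)

```text
time: 2.17
ee_pos: [481.0, -61.4, 320.6]
ee_rot: [-1.495, 0.567, -0.569]
wrist_force: [0.8, 0.7, -0.0]
width: 47.0
```

```bash
python3 - <<'E'
from h import *
import pickle
from rel import toolR
s=status.sense(); print(s); print(cv2.Rodrigues(s['ee_rot'])[0].round(3))
c=vision.camera("wrist"); cv2.imwrite("pics/w1.png",c["img"][:,:,::-1]); pickle.dump(c,open("w1.pkl","wb"))
print(proj(c,[[573,-33,188]]))
E
```

```text
{'time': 2.1667, 'joint_pos': array([-0.27,  0.11,  1.62,  0.  ,  1.41, -1.11]), 'dq': array([-0.82,  0.3 , -0.35, -0.  ,  0.05, -0.41]), 'joint_efforts': array([  4.02, -40.88, -28.15,  -0.23,   0.17,   1.26]), 'ee_pos': array([481.  , -61.41, 320.56]), 'ee_rot': array([-1.49,  0.57, -0.57]), 'wrist_force': array([ 0.75,  0.7 , -0.03]), 'ft_torque': array([ 0.02, -0.06, -0.01]), 'width': 46.97725245341286}
[[ 0.75  0.    0.66]
 [-0.66  0.    0.75]
 [ 0.   -1.    0.  ]]
[[414.84 290.24]]
```

View pics/w1.png

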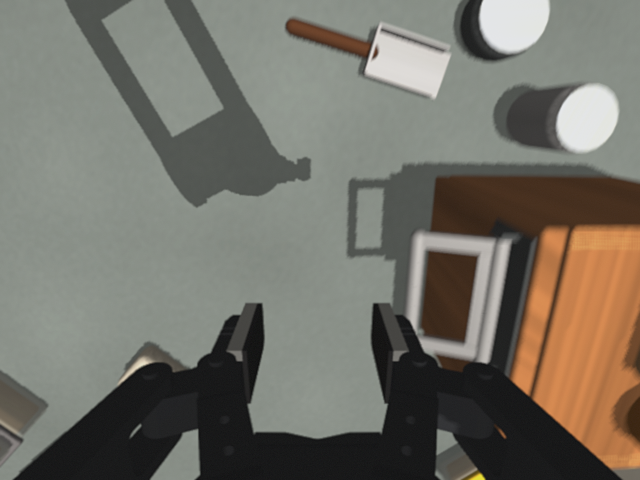

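>>> carry_out(
  increments=[
    {"translation": [10.4,5,16.4],"twist": [0,0,0],"fingers": -0.1},
    {"translation": [20.8,15,32.7],"twist": [0,0,0],"fingers": -0.1},
    {"translation": [31.2,30,49],"twist": [0,0,0],"fingers": -0.1},
    {"translation": [52,45,81.7],"twist": [0,0,0],"fingers": -0.1},
    {"translation": [52,58,81.7],"twist": [0,0,0],"fingers": -0.1},
  ],
)

```text
time: 2.63
ee_pos: [578.7, -31.8, 261.3]
ee_rot: [-1.494, 0.56, -0.567]
wrist_force: [1.1, -0.1, -0.5]
width: 46.6
```

>>> carry_out(
  increments=[
    {"translation": [0,0,0],"twist": [0,0,0],"fingers": -0.1},
    {"translation": [0,0,0],"twist": [0,0,0],"fingers": -0.1},
  ],
)

```text
time: 2.8
ee_pos: [572.0, -32.5, 261.4]
ee_rot: [-1.497, 0.566, -0.561]
wrist_force: [0.1, 0.3, 0.3]
width: 46.8
```

```bash
python3 - <<'E'
from h import *
import pickle
s=status.sense(); print(s['ee_pos'],cv2.Rodrigues(s['ee_rot'])[0].round(3))
c=vision.camera("wrist"); cv2.imwrite("pics/w2.png",c["img"][:,:,::-1]); pickle.dump(c,open("w2.pkl","wb"))
print(proj(c,[[573,-33,188],[573.-34.5,-33+30,188],[573.+34.5,-33-30,188]]))
c=pickle.load(open("w1.pkl","rb"))
print(proj(c,[[573,-33,188],[573.-34.5,-33+30,188],[573.+34.5,-33-30,188]]))
a=cv2.imread("pics/w1.png")[220:380,360:560]; cv2.imwrite("pics/w1c.png",cv2.resize(a,None,fx=4,fy=3.75))
E
```

```text
[572.02304014 -32.53207863 261.44938994] [[ 0.752 -0.003  0.659]
 [-0.659  0.     0.752]
 [-0.003 -1.    -0.002]]
[[316.7447988  261.89971583]
 [316.47245727 190.3666767 ]
 [316.98603404 324.86193742]]
[[414.84425971 290.24017171]
 [419.33358918 238.06057116]
 [410.6080525  337.4043949 ]]
```

View pics/w2.png

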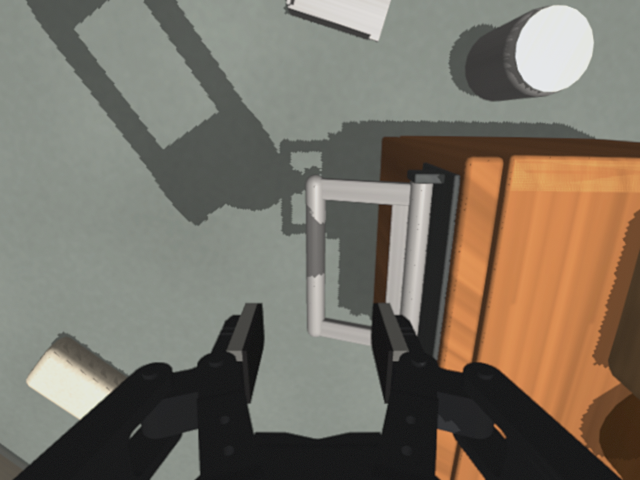

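View pics/w1c.png

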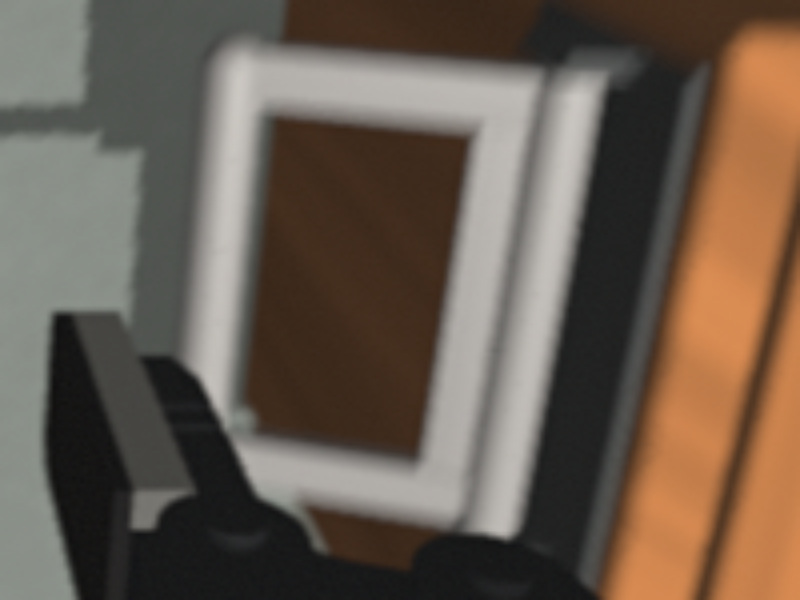

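>>> carry_out(
  increments=[
    {"translation": [0,20,0],"twist": [0,0,0],"fingers": -0.1},
    {"translation": [0,40,0],"twist": [0,0,0],"fingers": -0.1},
    {"translation": [0,60,0],"twist": [0,0,0],"fingers": -0.1},
    {"translation": [0,80,0],"twist": [0,0,0],"fingers": -0.1},
    {"translation": [0,92,0],"twist": [0,0,0],"fingers": -0.1},
  ],
)

```text
time: 3.27
ee_pos: [571.9, -33.1, 170.2]
ee_rot: [-1.496, 0.564, -0.564]
wrist_force: [-0.3, 0.6, 0.3]
width: 47.0
```

>>> carry_out(
  increments=[
    {"translation": [0,0,0],"twist": [0,0,0],"fingers": -0.1},
  ],
)

```text
time: 3.35
ee_pos: [570.9, -32.9, 169.2]
ee_rot: [-1.497, 0.567, -0.562]
wrist_force: [0.4, -1.2, 0.2]
width: 46.9
```

```bash
python3 - <<'E'
from h import *
s=status.sense(); print(s['ee_pos'],s['wrist_force'])
c=vision.camera("wrist"); cv2.imwrite("pics/w3.png",c["img"][:,:,::-1])
c=vision.camera("side"); cv2.imwrite("pics/s3.png",cv2.resize(c["img"][120:300,240:440,::-1],None,fx=4,fy=3.3))
E
```

```text
[570.9371649  -32.90765683 169.22831552] [ 0.41003778 -1.21845224  0.19123753]
```

View pics/w3.png

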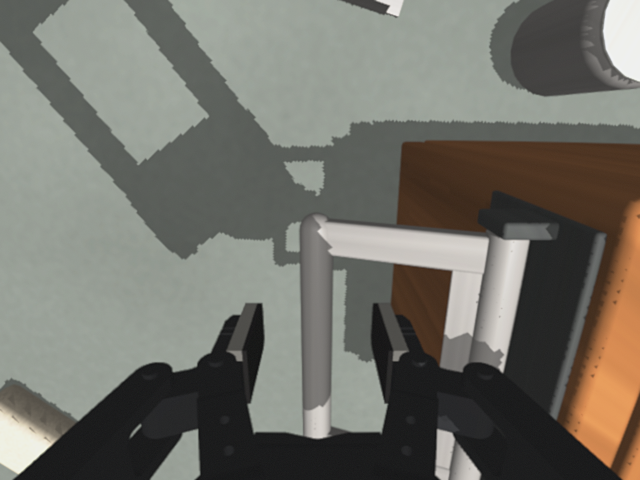

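View pics/s3.png

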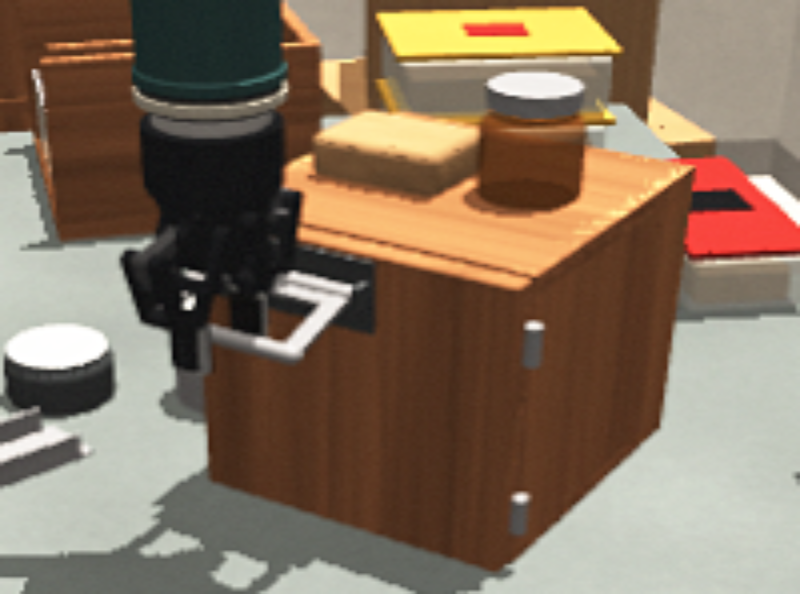

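The bar lies between the pads: in the wrist view it runs down column 316, with the pads at 250 and 385. I'm closing on it now.

>>> carry_out(
  increments=[
    {"translation": [0,0,0],"twist": [0,0,0],"fingers": 1},
    {"translation": [0,0,0],"twist": [0,0,0],"fingers": 1},
    {"translation": [0,0,0],"twist": [0,0,0],"fingers": 1},
    {"translation": [0,0,0],"twist": [0,0,0],"fingers": 1},
    {"translation": [0,0,0],"twist": [0,0,0],"fingers": 1},
  ],
)

```text
time: 3.87
ee_pos: [572.6, -34.5, 171.5]
ee_rot: [-1.499, 0.563, -0.564]
wrist_force: [-4.6, -5.9, 5.0]
width: 9.9
```

>>> carry_out(
  increments=[
    {"translation": [0,0,0],"twist": [0,0,0],"fingers": 1},
    {"translation": [0,0,0],"twist": [0,0,0],"fingers": 1},
    {"translation": [0,0,0],"twist": [0,0,0],"fingers": 1},
  ],
)

```text
time: 4.12
ee_pos: [572.6, -34.5, 171.5]
ee_rot: [-1.499, 0.563, -0.564]
wrist_force: [-4.0, -5.4, 5.0]
width: 10.0
```

```bash
cat > f.py <<'E'
from h import *
np.set_printoptions(precision=2,suppress=True)
s=status.sense(); f=s['wrist_force']; y=0.85; c,q=np.cos(y),np.sin(y)
d=s['ee_pos']-[571.5,-33,169.2]
print("t",s['time'],"pos",s['ee_pos'],"d norm,along,z",d[0]*c+d[1]*q,-d[0]*q+d[1]*c,d[2],"F norm,along,z",f[0]*c+f[1]*q,-f[0]*q+f[1]*c,f[2],"tq",s['ft_torque'],"w",s['width'])
E
python3 f.py
```

```text
t 4.1167 pos [572.62 -34.48 171.51] d norm,along,z -0.37729185291006206 -1.8155837934028831 2.3087039084569767 F norm,along,z -6.69015334968522 -0.6137860430430617 4.99522074343555 tq [-0.78  0.6   0.04] w 9.979450628822912
```

>>> carry_out(
  increments=[
    {"translation": [0,-1,-1.5],"twist": [0,0,0],"fingers": 1},
    {"translation": [0,-2,-3],"twist": [0,0,0],"fingers": 1},
    {"translation": [0,-2,-3],"twist": [0,0,0],"fingers": 1},
  ],
)

```text
time: 4.37
ee_pos: [572.1, -35.3, 172.9]
ee_rot: [-1.496, 0.562, -0.566]
wrist_force: [3.1, -0.8, -2.4]
width: 10.0
```

```bash
python3 f.py; python3 -c "
import numpy as np
for p in np.arange(0,1.16,.05):
  a=-.358+p; print(round(p,2),'up',round(60*np.sin(a)+21,1),'out',round(60*np.cos(a)-56.2,1),'dir(out,up)',round(-np.sin(a),2),round(np.cos(a),2))"
```

```text
t 4.3667 pos [572.12 -35.34 172.94] d norm,along,z -1.3465236774497993 -2.0087773597055514 3.737152022481297 F norm,along,z 1.4727826328816058 -2.8178915887755105 -2.4315198972109178 tq [-0.14 -0.4   0.05] w 10.033915641273477
0.0 up -0.0 out -0.0 dir(out,up) 0.35 0.94
0.05 up 2.8 out 1.0 dir(out,up) 0.3 0.95
0.1 up 5.7 out 1.8 dir(out,up) 0.26 0.97
0.15 up 8.6 out 2.5 dir(out,up) 0.21 0.98
0.2 up 11.6 out 3.1 dir(out,up) 0.16 0.99
0.25 up 14.5 out 3.5 dir(out,up) 0.11 0.99
0.3 up 17.5 out 3.7 dir(out,up) 0.06 1.0
0.35 up 20.5 out 3.8 dir(out,up) 0.01 1.0
0.4 up 23.5 out 3.7 dir(out,up) -0.04 1.0
0.45 up 26.5 out 3.5 dir(out,up) -0.09 1.0
0.5 up 29.5 out 3.2 dir(out,up) -0.14 0.99
0.55 up 32.4 out 2.7 dir(out,up) -0.19 0.98
0.6 up 35.4 out 2.1 dir(out,up) -0.24 0.97
0.65 up 38.3 out 1.3 dir(out,up) -0.29 0.96
0.7 up 41.1 out 0.3 dir(out,up) -0.34 0.94
0.75 up 43.9 out -0.8 dir(out,up) -0.38 0.92
0.8 up 46.7 out -2.0 dir(out,up) -0.43 0.9
0.85 up 49.3 out -3.3 dir(out,up) -0.47 0.88
0.9 up 52.0 out -4.8 dir(out,up) -0.52 0.86
0.95 up 54.5 out -6.4 dir(out,up) -0.56 0.83
1.0 up 56.9 out -8.1 dir(out,up) -0.6 0.8
1.05 up 59.3 out -10.0 dir(out,up) -0.64 0.77
1.1 up 61.5 out -12.0 dir(out,up) -0.68 0.74
1.15 up 63.7 out -14.1 dir(out,up) -0.71 0.7
```

>>> carry_out(
  increments=[
    {"translation": [0,-1.5,-0.3],"twist": [0,0,0],"fingers": 1},
    {"translation": [0,-3,-0.7],"twist": [0,0,0],"fingers": 1},
    {"translation": [0,-3,-0.7],"twist": [0,0,0],"fingers": 1},
  ],
)

```text
time: 4.62
ee_pos: [571.5, -35.9, 175.4]
ee_rot: [-1.496, 0.562, -0.565]
wrist_force: [4.8, -0.9, -6.6]
width: 10.2
```

```bash
python3 f.py
```

```text
t 4.6167 pos [571.51 -35.9  175.4 ] d norm,along,z -2.1702462980229367 -1.9228341679960794 6.20186864073483 F norm,along,z 2.5066989705360387 -4.176780452770424 -6.5926638222695795 tq [-0.34 -0.59  0.04] w 10.16676284685367
```

>>> carry_out(
  increments=[
    {"translation": [0,-1.5,-0.3],"twist": [0,0,0],"fingers": 1},
    {"translation": [0,-3,-0.7],"twist": [0,0,0],"fingers": 1},
    {"translation": [0,-3,-0.7],"twist": [0,0,0],"fingers": 1},
  ],
)

```text
time: 4.87
ee_pos: [571.1, -36.4, 178.6]
ee_rot: [-1.496, 0.563, -0.565]
wrist_force: [3.3, -1.0, -1.5]
width: 9.8
```

```bash
python3 f.py
```

```text
t 4.8667 pos [571.1  -36.38 178.64] d norm,along,z -2.8002761323308523 -1.933874859554261 9.443100866927352 F norm,along,z 1.4085590813068558 -3.1381961319205924 -1.4963475408634164 tq [-0.23 -0.57 -0.05] w 9.84526581627894
```

>>> carry_out(
  increments=[
    {"translation": [0,-1,-0.2],"twist": [0,0,0],"fingers": 1},
    {"translation": [0,-2,-0.3],"twist": [0,0,0],"fingers": 1},
    {"translation": [0,-2,-0.3],"twist": [0,0,0],"fingers": 1},
  ],
)

```text
time: 5.12
ee_pos: [570.8, -36.7, 180.5]
ee_rot: [-1.496, 0.563, -0.565]
wrist_force: [4.7, -1.9, -4.6]
width: 9.9
```

```bash
python3 f.py
```

```text
t 5.1167 pos [570.79 -36.66 180.55] d norm,along,z -3.2206523343536952 -1.8821369780240427 11.345231489697454 F norm,along,z 1.7300359609767555 -4.794481448611167 -4.606651131014283 tq [-0.4  -0.71 -0.01] w 9.908800676980258
```

>>> carry_out(
  increments=[
    {"translation": [0,-1,-0.2],"twist": [0,0,0],"fingers": 1},
    {"translation": [0,-2,-0.3],"twist": [0,0,0],"fingers": 1},
    {"translation": [0,-2,-0.3],"twist": [0,0,0],"fingers": 1},
  ],
)

```text
time: 5.37
ee_pos: [570.5, -36.9, 182.2]
ee_rot: [-1.496, 0.563, -0.565]
wrist_force: [6.8, -1.5, -6.9]
width: 9.7
```

```bash
python3 f.py
```

```text
t 5.3667 pos [570.49 -36.92 182.2 ] d norm,along,z -3.6146922523472336 -1.8310080481971602 12.997477450124393 F norm,along,z 3.349003052783617 -6.096019377288361 -6.875737348988728 tq [-0.5  -0.7  -0.02] w 9.729873352657657
```

>>> carry_out(
  increments=[
    {"translation": [0,-1,-0.1],"twist": [0,0,0],"fingers": 1},
    {"translation": [0,-2,-0.2],"twist": [0,0,0],"fingers": 1},
    {"translation": [0,-2,-0.2],"twist": [0,0,0],"fingers": 1},
  ],
)

```text
time: 5.62
ee_pos: [570.5, -36.9, 184.5]
ee_rot: [-1.496, 0.563, -0.565]
wrist_force: [3.7, -1.1, -2.0]
width: 10.0
```

```bash
python3 f.py
```

```text
t 5.6167 pos [570.46 -36.95 184.5 ] d norm,along,z -3.6529738607698024 -1.8248149246362941 15.298109004445962 F norm,along,z 1.5798517560863914 -3.53812002338665 -1.9617576351583783 tq [-0.16 -0.65  0.02] w 9.967922136435064
```

>>> carry_out(
  increments=[
    {"translation": [0.3,-1,0],"twist": [0,0,0],"fingers": 1},
    {"translation": [0.7,-2,-0.1],"twist": [0,0,0],"fingers": 1},
    {"translation": [0.7,-2,-0.1],"twist": [0,0,0],"fingers": 1},
  ],
)

```text
time: 5.87
ee_pos: [570.2, -37.2, 186.4]
ee_rot: [-1.496, 0.564, -0.564]
wrist_force: [3.9, -0.1, -1.8]
width: 10.0
```

```bash
python3 f.py
```

```text
t 5.8667 pos [570.18 -37.17 186.43] d norm,along,z -4.002936956400612 -1.7582877417509488 17.23376241933002 F norm,along,z 2.533307829334763 -3.021181390831259 -1.8262766806834239 tq [-0.07 -0.64  0.09] w 9.967761753649619
```

>>> carry_out(
  increments=[
    {"translation": [0,-1,0],"twist": [0,0,0],"fingers": 1},
    {"translation": [0,-2,-0.1],"twist": [0,0,0],"fingers": 1},
    {"translation": [0,-2,-0.1],"twist": [0,0,0],"fingers": 1},
  ],
)

```text
time: 6.12
ee_pos: [570.1, -37.3, 188.2]
ee_rot: [-1.496, 0.564, -0.564]
wrist_force: [5.7, -0.8, -6.0]
width: 10.3
```

```bash
python3 f.py
```

```text
t 6.1167 pos [570.05 -37.31 188.17] d norm,along,z -4.197247118453782 -1.7595236740185094 18.969188041604326 F norm,along,z 3.16384398054716 -4.8397181511313505 -6.006108962699924 tq [-0.26 -0.67  0.05] w 10.298433458383064
```

>>> carry_out(
  increments=[
    {"translation": [0,-1,0],"twist": [0,0,0],"fingers": 1},
    {"translation": [0,-2,0],"twist": [0,0,0],"fingers": 1},
    {"translation": [0,-2,0],"twist": [0,0,0],"fingers": 1},
  ],
)

```text
time: 6.37
ee_pos: [569.9, -37.5, 189.8]
ee_rot: [-1.497, 0.564, -0.563]
wrist_force: [5.5, -0.8, -7.8]
width: 9.8
```

```bash
python3 f.py
```

```text
t 6.3667 pos [569.89 -37.47 189.8 ] d norm,along,z -4.418338321624322 -1.744110362823841 20.601402628982385 F norm,along,z 3.0143585163905606 -4.63334820801882 -7.840914690229689 tq [-0.4  -0.69  0.05] w 9.793262060971946
```

>>> carry_out(
  increments=[
    {"translation": [0,-0.7,0],"twist": [0,0,0],"fingers": 1},
    {"translation": [0,-1.5,0],"twist": [0,0,0],"fingers": 1},
    {"translation": [0,-1.5,0],"twist": [0,0,0],"fingers": 1},
  ],
)

```text
time: 6.62
ee_pos: [570.0, -37.5, 191.9]
ee_rot: [-1.497, 0.564, -0.564]
wrist_force: [3.7, -1.1, -2.7]
width: 9.7
```

```bash
python3 f.py
```

```text
t 6.6167 pos [569.98 -37.49 191.87] d norm,along,z -4.37620618312768 -1.8201862745548474 22.669155446164723 F norm,along,z 1.6156386489201178 -3.4416906557228115 -2.660966995776524 tq [-0.22 -0.51 -0.01] w 9.714472596779277
```

>>> carry_out(
  increments=[
    {"translation": [0,-0.7,0],"twist": [0,0,0],"fingers": 1},
    {"translation": [0,-1.5,0],"twist": [0,0,0],"fingers": 1},
    {"translation": [0,-1.5,0],"twist": [0,0,0],"fingers": 1},
  ],
)

```text
time: 6.87
ee_pos: [569.9, -37.5, 193.4]
ee_rot: [-1.497, 0.564, -0.564]
wrist_force: [4.1, -1.6, -3.5]
width: 9.9
```

```bash
python3 f.py
```

```text
t 6.8667 pos [569.92 -37.52 193.39] d norm,along,z -4.432270731955958 -1.7966308483853304 24.188220548518643 F norm,along,z 1.5264681912722018 -4.130445613892677 -3.529493193979181 tq [-0.28 -0.59  0.01] w 9.854189766342447
```

>>> carry_out(
  increments=[
    {"translation": [0.2,-1,0],"twist": [0,0,0],"fingers": 1},
    {"translation": [0.4,-2,0.1],"twist": [0,0,0],"fingers": 1},
    {"translation": [0.4,-2,0.1],"twist": [0,0,0],"fingers": 1},
  ],
)

```text
time: 7.12
ee_pos: [569.9, -37.5, 195.0]
ee_rot: [-1.497, 0.565, -0.563]
wrist_force: [3.1, -1.0, -6.1]
width: 9.7
```

```bash
python3 f.py
```

```text
t 7.1167 pos [569.89 -37.52 195.03] d norm,along,z -4.456951078869713 -1.7687384647533284 25.83489669295176 F norm,along,z 1.255901811646936 -3.0188539482624854 -6.134220027221654 tq [-0.41 -0.32  0.03] w 9.688834510124492
```

>>> carry_out(
  increments=[
    {"translation": [0,-0.7,0],"twist": [0,0,0],"fingers": 1},
    {"translation": [0,-1.5,0.1],"twist": [0,0,0],"fingers": 1},
    {"translation": [0,-1.5,0.1],"twist": [0,0,0],"fingers": 1},
  ],
)

```text
time: 7.37
ee_pos: [569.9, -37.5, 196.4]
ee_rot: [-1.497, 0.565, -0.563]
wrist_force: [2.6, -1.0, -7.6]
width: 9.7
```

```bash
python3 f.py
```

```text
t 7.3667 pos [569.89 -37.51 196.41] d norm,along,z -4.457528142167412 -1.7668119109184497 27.210333584619462 F norm,along,z 0.9119295421441853 -2.6251623393135484 -7.5522160353835845 tq [-0.53 -0.27 -0.04] w 9.709689295998304
```

>>> carry_out(
  increments=[
    {"translation": [0,-0.7,0],"twist": [0,0,0],"fingers": 1},
    {"translation": [0,-1.5,0.2],"twist": [0,0,0],"fingers": 1},
    {"translation": [0,-1.5,0.2],"twist": [0,0,0],"fingers": 1},
  ],
)

```text
time: 7.62
ee_pos: [570.1, -37.4, 198.8]
ee_rot: [-1.497, 0.565, -0.563]
wrist_force: [0.3, -1.3, -2.9]
width: 9.7
```

```bash
python3 f.py
```

```text
t 7.6167 pos [570.09 -37.39 198.75] d norm,along,z -4.230761923828103 -1.8388619335845617 29.553709106290967 F norm,along,z -0.7813448671160778 -1.110796886713137 -2.889525847026855 tq [-0.35  0.08 -0.03] w 9.68135940848873
```

>>> carry_out(
  increments=[
    {"translation": [0,-0.7,0.1],"twist": [0,0,0],"fingers": 1},
    {"translation": [0,-1.5,0.2],"twist": [0,0,0],"fingers": 1},
    {"translation": [0,-1.5,0.2],"twist": [0,0,0],"fingers": 1},
  ],
)

```text
time: 7.87
ee_pos: [570.1, -37.4, 199.9]
ee_rot: [-1.497, 0.565, -0.563]
wrist_force: [-0.9, -2.4, -3.6]
width: 9.9
```

```bash
python3 f.py
```

```text
t 7.8667 pos [570.13 -37.36 199.92] d norm,along,z -4.179292837248427 -1.845960406390197 30.721010171786645 F norm,along,z -2.376033909256447 -0.9270046579869934 -3.59966912350177 tq [-0.52  0.3   0.03] w 9.915843903218777
```

>>> carry_out(
  increments=[
    {"translation": [0,-0.7,0.1],"twist": [0,0,0],"fingers": 1},
    {"translation": [0,-1.5,0.2],"twist": [0,0,0],"fingers": 1},
    {"translation": [0,-1.5,0.2],"twist": [0,0,0],"fingers": 1},
  ],
)

```text
time: 8.12
ee_pos: [570.2, -37.2, 201.0]
ee_rot: [-1.497, 0.565, -0.563]
wrist_force: [-1.4, -3.8, -6.0]
width: 9.9
```

```bash
python3 f.py
```

```text
t 8.1167 pos [570.18 -37.24 200.98] d norm,along,z -4.058795366579811 -1.8097457436540332 31.784211492051384 F norm,along,z -3.7889941362479407 -1.4091947070127986 -6.027811505327935 tq [-0.75  0.37  0.03] w 9.905584443175602
```

>>> carry_out(
  increments=[
    {"translation": [0,-0.7,0.1],"twist": [0,0,0],"fingers": 1},
    {"translation": [0,-1.5,0.2],"twist": [0,0,0],"fingers": 1},
    {"translation": [0,-1.5,0.2],"twist": [0,0,0],"fingers": 1},
  ],
)

```text
time: 8.37
ee_pos: [570.3, -37.1, 202.3]
ee_rot: [-1.497, 0.565, -0.563]
wrist_force: [-1.9, -4.9, -8.7]
width: 9.9
```

```bash
python3 f.py
```

```text
t 8.3667 pos [570.27 -37.15 202.29] d norm,along,z -3.9239730034862457 -1.8143931461686096 33.085179704616564 F norm,along,z -4.934438625304064 -1.8475804693846003 -8.654312192721472 tq [-0.98  0.5   0.05] w 9.901756245334132
```

>>> carry_out(
  increments=[
    {"translation": [0,-0.5,-0.3],"twist": [0,0,0],"fingers": 1},
    {"translation": [0,-1,-0.5],"twist": [0,0,0],"fingers": 1},
    {"translation": [0,-1,-0.5],"twist": [0,0,0],"fingers": 1},
  ],
)

```text
time: 8.62
ee_pos: [570.5, -37.0, 203.9]
ee_rot: [-1.496, 0.564, -0.564]
wrist_force: [-3.2, -3.1, -4.9]
width: 9.8
```

```bash
python3 f.py
```

```text
t 8.6167 pos [570.53 -37.01 203.94] d norm,along,z -3.6496300227447662 -1.9177077578165442 34.74040909509827 F norm,along,z -4.4626999639049405 0.3477746582886194 -4.927087148032139 tq [-0.44  0.59 -0.03] w 9.799529180755771
```

>>> carry_out(
  increments=[
    {"translation": [0,-0.5,0],"twist": [0,0,0],"fingers": 1},
    {"translation": [0,-1,-0.1],"twist": [0,0,0],"fingers": 1},
    {"translation": [0,-1,-0.1],"twist": [0,0,0],"fingers": 1},
  ],
)

```text
time: 8.87
ee_pos: [570.6, -36.9, 205.2]
ee_rot: [-1.496, 0.564, -0.564]
wrist_force: [-3.7, -1.1, -5.5]
width: 9.6
```

```bash
python3 f.py
```

```text
t 8.8667 pos [570.64 -36.94 205.16] d norm,along,z -3.528925319913986 -1.958509192002583 35.96257474085675 F norm,along,z -3.2099908772863825 2.057578118506062 -5.513816563135514 tq [-0.24  0.5   0.  ] w 9.625525267449726
```

>>> carry_out(
  increments=[
    {"translation": [0,-0.5,0],"twist": [0,0,0],"fingers": 1},
    {"translation": [0,-1,0],"twist": [0,0,0],"fingers": 1},
    {"translation": [0,-1,0],"twist": [0,0,0],"fingers": 1},
  ],
)

```text
time: 9.12
ee_pos: [570.7, -36.9, 205.8]
ee_rot: [-1.496, 0.564, -0.564]
wrist_force: [-1.7, 0.4, -8.1]
width: 10.2
```

```bash
python3 f.py
```

```text
t 9.1167 pos [570.67 -36.9  205.78] d norm,along,z -3.4755818662650793 -1.9462479196737554 36.57511472354682 F norm,along,z -0.8580855982380238 1.5459280900917216 -8.08824252637764 tq [0.02 0.32 0.04] w 10.178862675241488
```

>>> carry_out(
  increments=[
    {"translation": [0,-0.5,0],"twist": [0,0,0],"fingers": 1},
    {"translation": [0,-1,0],"twist": [0,0,0],"fingers": 1},
    {"translation": [0,-1,0],"twist": [0,0,0],"fingers": 1},
  ],
)

```text
time: 9.37
ee_pos: [570.6, -37.1, 206.6]
ee_rot: [-1.496, 0.564, -0.564]
wrist_force: [-0.4, 1.1, -9.6]
width: 9.6
```

```bash
python3 f.py
```

```text
t 9.3667 pos [570.65 -37.09 206.6 ] d norm,along,z -3.636497883870299 -2.061797640489381 37.402041014082556 F norm,along,z 0.5860578663424741 1.0178280824003711 -9.582849342331599 tq [0.03 0.22 0.03] w 9.598314283274696
```

>>> carry_out(
  increments=[
    {"translation": [0,-0.5,0],"twist": [0,0,0],"fingers": 1},
    {"translation": [0,-1,0],"twist": [0,0,0],"fingers": 1},
    {"translation": [0,-1,0],"twist": [0,0,0],"fingers": 1},
  ],
)

```text
time: 9.62
ee_pos: [570.7, -37.3, 207.6]
ee_rot: [-1.496, 0.564, -0.564]
wrist_force: [1.3, 1.2, -12.4]
width: 9.6
```

```bash
python3 f.py
```

```text
t 9.6167 pos [570.71 -37.33 207.58] d norm,along,z -3.77818460419729 -2.26721862655055 38.38058054620021 F norm,along,z 1.7192866146548125 -0.15865007860913527 -12.425204944434885 tq [-0.06  0.1   0.06] w 9.599654439993857
```

>>> carry_out(
  increments=[
    {"translation": [0,-0.5,0.1],"twist": [0,0,0],"fingers": 1},
    {"translation": [0,-1,0.3],"twist": [0,0,0],"fingers": 1},
    {"translation": [0,-1,0.3],"twist": [0,0,0],"fingers": 1},
  ],
)

```text
time: 9.87
ee_pos: [570.8, -37.2, 208.5]
ee_rot: [-1.497, 0.564, -0.564]
wrist_force: [1.0, 0.2, -14.8]
width: 10.0
```

```bash
python3 f.py
```

```text
t 9.8667 pos [570.78 -37.24 208.53] d norm,along,z -3.660752927572904 -2.2536961263305315 39.32925053812579 F norm,along,z 0.7954026297680248 -0.6240852994737036 -14.828386403935726 tq [-0.18  0.05  0.03] w 9.956892626592767
```

>>> carry_out(
  increments=[
    {"translation": [0,-0.5,0.1],"twist": [0,0,0],"fingers": 1},
    {"translation": [0,-1,0.3],"twist": [0,0,0],"fingers": 1},
    {"translation": [0,-1,0.3],"twist": [0,0,0],"fingers": 1},
  ],
)

```text
time: 10.12
ee_pos: [571.1, -37.0, 210.2]
ee_rot: [-1.496, 0.564, -0.564]
wrist_force: [-1.8, 0.3, -8.5]
width: 9.8
```

```bash
python3 f.py
```

```text
t 10.1167 pos [571.09 -36.96 210.24] d norm,along,z -3.245411175374974 -2.302047785559601 41.042763922118866 F norm,along,z -0.9218685934170519 1.579147486516233 -8.511941398265328 tq [0.11 0.14 0.07] w 9.751528820587541
```

>>> carry_out(
  increments=[
    {"translation": [0,-0.5,0.1],"twist": [0,0,0],"fingers": 1},
    {"translation": [0,-1,0.3],"twist": [0,0,0],"fingers": 1},
    {"translation": [0,-1,0.3],"twist": [0,0,0],"fingers": 1},
  ],
)

```text
time: 10.37
ee_pos: [571.2, -36.8, 211.3]
ee_rot: [-1.496, 0.564, -0.564]
wrist_force: [0.0, 0.4, -10.3]
width: 9.6
```

```bash
python3 f.py;  python3 - <<'E'
from h import *
c=vision.camera("side"); cv2.imwrite("pics/s4.png",cv2.resize(c["img"][120:300,240:440,::-1],None,fx=4,fy=3.3))
c=vision.camera("wrist"); cv2.imwrite("pics/w4.png",c["img"][:,:,::-1])
E
```

```text
t 10.3667 pos [571.24 -36.8  211.26] d norm,along,z -3.026292960090671 -2.318769887304579 42.057430178950966 F norm,along,z 0.3403161745748807 0.28705591853182055 -10.266935908072005 tq [-0.04  0.24  0.05] w 9.569357831643197
```

View pics/s4.png

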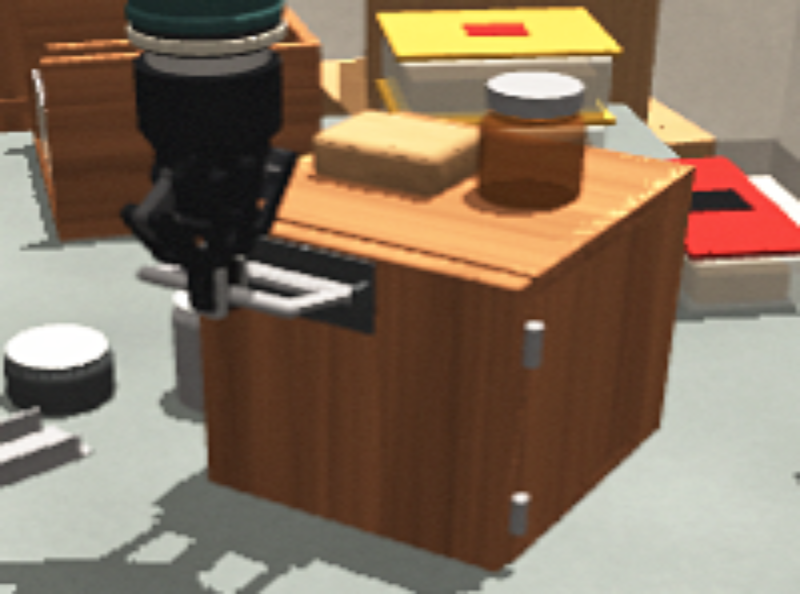

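View pics/w4.png

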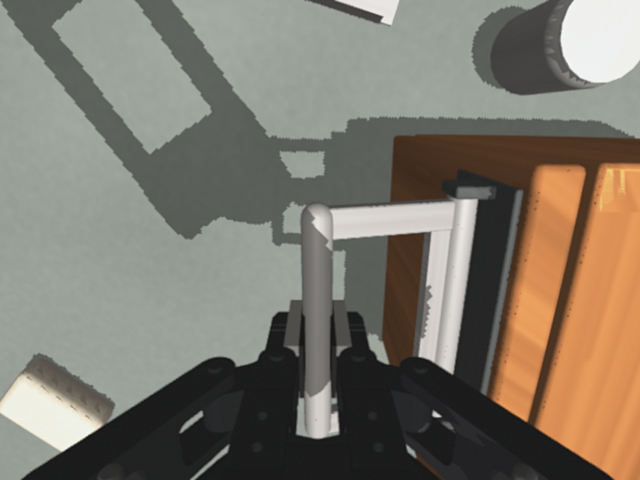

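The paddle is up past level with the bar still centred in the pads. After each slip the force settles at 8.5 N or more and keeps climbing, so I'm on the pawl spring.

>>> carry_out(
  increments=[
    {"translation": [0,-0.5,0.1],"twist": [0,0,0],"fingers": 1},
    {"translation": [0,-1,0.3],"twist": [0,0,0],"fingers": 1},
    {"translation": [0,-1,0.3],"twist": [0,0,0],"fingers": 1},
  ],
)

```text
time: 10.72
ee_pos: [571.3, -36.5, 211.7]
ee_rot: [-1.497, 0.564, -0.564]
wrist_force: [-0.8, 0.4, -11.6]
width: 9.7
```

```bash
python3 f.py
```

```text
t 10.7167 pos [571.34 -36.53 211.73] d norm,along,z -2.761500623930968 -2.2092286322911416 42.532298194866286 F norm,along,z -0.21335368736314309 0.888668152808775 -11.609409050076602 tq [-0.06  0.17  0.01] w 9.749993870048755
```

>>> carry_out(
  increments=[
    {"translation": [0,-0.5,0.1],"twist": [0,0,0],"fingers": 1},
    {"translation": [0,-1,0.3],"twist": [0,0,0],"fingers": 1},
    {"translation": [0,-1,0.3],"twist": [0,0,0],"fingers": 1},
  ],
)

```text
time: 10.97
ee_pos: [571.5, -36.2, 212.5]
ee_rot: [-1.497, 0.564, -0.563]
wrist_force: [-0.5, -0.7, -14.2]
width: 9.6
```

```bash
python3 f.py
```

```text
t 10.9667 pos [571.45 -36.24 212.53] d norm,along,z -2.467692861793374 -2.1050563643202573 43.330800224253096 F norm,along,z -0.841637426347045 -0.10813903269371083 -14.184184052837427 tq [-0.24  0.17 -0.02] w 9.643501377790196
```

>>> carry_out(
  increments=[
    {"translation": [0,-0.5,0.1],"twist": [0,0,0],"fingers": 1},
    {"translation": [0,-1,0.3],"twist": [0,0,0],"fingers": 1},
    {"translation": [0,-1,0.3],"twist": [0,0,0],"fingers": 1},
  ],
)

```text
time: 11.22
ee_pos: [571.6, -36.0, 213.5]
ee_rot: [-1.497, 0.564, -0.563]
wrist_force: [0.3, -0.8, -17.1]
width: 9.6
```

```bash
python3 f.py
```

```text
t 11.2167 pos [571.62 -36.   213.48] d norm,along,z -2.1750923239666373 -2.072286162243584 44.27945522786072 F norm,along,z -0.3511460486068889 -0.7728140277476948 -17.079250607985458 tq [-0.27  0.1   0.03] w 9.628434884850291
```

>>> carry_out(
  increments=[
    {"translation": [0.5,0,-0.8],"twist": [0,-0.005,0],"fingers": 1},
    {"translation": [0.9,0,-1.5],"twist": [0,-0.01,0],"fingers": 1},
    {"translation": [0.9,0,-1.5],"twist": [0,-0.01,0],"fingers": 1},
  ],
)

```text
time: 11.47
ee_pos: [571.4, -37.7, 213.6]
ee_rot: [-1.498, 0.556, -0.555]
wrist_force: [1.1, -0.2, -16.9]
width: 9.7
```

```bash
python3 f.py
```

```text
t 11.4667 pos [571.36 -37.72 213.58] d norm,along,z -3.635051867347858 -3.0096639712661224 44.37567422394619 F norm,along,z 0.593152232992091 -0.9800411012951478 -16.91788428172516 tq [-0.14  0.13  0.04] w 9.670073522553782
```

>>> carry_out(
  increments=[
    {"translation": [0.5,0,-0.8],"twist": [0,-0.005,0],"fingers": 1},
    {"translation": [0.9,0,-1.5],"twist": [0,-0.01,0],"fingers": 1},
    {"translation": [0.9,0,-1.5],"twist": [0,-0.01,0],"fingers": 1},
  ],
)

```text
time: 11.72
ee_pos: [571.0, -39.6, 213.7]
ee_rot: [-1.501, 0.548, -0.548]
wrist_force: [1.0, -0.1, -17.8]
width: 9.8
```

```bash
python3 f.py
```

```text
t 11.7167 pos [571.02 -39.56 213.66] d norm,along,z -5.245239817776013 -3.9689410162646253 44.45560625255851 F norm,along,z 0.5342753219760699 -0.8349719154430943 -17.780400935037687 tq [-0.18  0.18  0.07] w 9.796519903073238
```

```bash
cat > arc.py <<'E'
import numpy as np,sys
h=np.array([float(sys.argv[1]),0,float(sys.argv[2])])
from scipy.spatial.transform import Rotation as R
for t in map(float,sys.argv[3:]): print(t,(h-R.from_rotvec([0,-t,0]).apply(h)).round(1))
E
python3 arc.py 149 87 .02 .04 .06 .08 .1 .12 .16 .2
python3 - <<'E'
from plant import status
s=status.sense(); print(s['joint_pos'].round(3))
E
```

```text
0.02 [ 1.8  0.  -3. ]
0.04 [ 3.6  0.  -5.9]
0.06 [ 5.5  0.  -8.8]
0.08 [  7.4   0.  -11.6]
0.1 [  9.4   0.  -14.4]
0.12 [ 11.5   0.  -17.2]
0.16 [ 15.8   0.  -22.6]
0.2 [ 20.3   0.  -27.9]
[-0.19   0.336  1.593 -0.     1.213 -1.06 ]
```

>>> carry_out(
  increments=[
    {"translation": [1.8,0.2,-3],"twist": [0,-0.02,0],"fingers": 1},
    {"translation": [3.6,0.4,-5.9],"twist": [0,-0.04,0],"fingers": 1},
    {"translation": [5.5,0.5,-8.8],"twist": [0,-0.06,0],"fingers": 1},
    {"translation": [7.4,0.5,-11.6],"twist": [0,-0.08,0],"fingers": 1},
    {"translation": [9.4,0.5,-14.4],"twist": [0,-0.1,0],"fingers": 1},
  ],
)

```text
time: 12.13
ee_pos: [569.0, -56.6, 213.4]
ee_rot: [-1.519, 0.47, -0.47]
wrist_force: [0.7, 0.4, -16.4]
width: 9.9
```

```bash
sed -i 's/^s=status.*/s=status.sense(); f=s["wrist_force"]; Rm=cv2.Rodrigues(s["ee_rot"])[0]; y=np.arctan2(Rm[1,2],Rm[0,2]); c,q=np.cos(y),np.sin(y); print("yaw",y,"j6",s["joint_pos"][5])/' f.py; python3 f.py
```

```text
yaw 0.9710172659891183 j6 -1.1909797647860285
t 12.1333 pos [569.   -56.55 213.44] d norm,along,z -20.854421327730805 -11.228233788120182 44.24447364600556 F norm,along,z 0.6788509087606995 -0.3377755582116728 -16.422380083498876 tq [-0.05  0.08 -0.03] w 9.887390804530945
```

The door is following freely at about 0.7 N, so I'll keep swinging it.

>>> carry_out(
  increments=[
    {"translation": [2.7,0,-4.4],"twist": [0,-0.03,0],"fingers": 1},
    {"translation": [5.5,0,-8.8],"twist": [0,-0.06,0],"fingers": 1},
    {"translation": [9.4,0,-14.4],"twist": [0,-0.1,0],"fingers": 1},
    {"translation": [13.6,0,-20],"twist": [0,-0.14,0],"fingers": 1},
    {"translation": [18,0,-25.3],"twist": [0,-0.18,0],"fingers": 1},
  ],
)

```text
time: 12.55
ee_pos: [569.7, -87.7, 213.4]
ee_rot: [-1.545, 0.328, -0.329]
wrist_force: [1.2, 1.9, -16.8]
width: 9.6
```

```bash
python3 f.py;  python3 - <<'E'
from h import *
c=vision.camera("top"); cv2.imwrite("pics/t5.png",cv2.resize(c["img"][85:285,155:345,::-1],None,fx=3,fy=3))
E
```

```text
yaw 1.1520316170840732 j6 -1.424881325587369
t 12.55 pos [569.72 -87.71 213.45] d norm,along,z -50.7061023910336 -20.62410378175184 44.24529672378523 F norm,along,z 2.2319180949794535 -0.3111004715799677 -16.817688158103106 tq [-0.05 -0.03  0.01] w 9.587090099082863
```

View pics/t5.png

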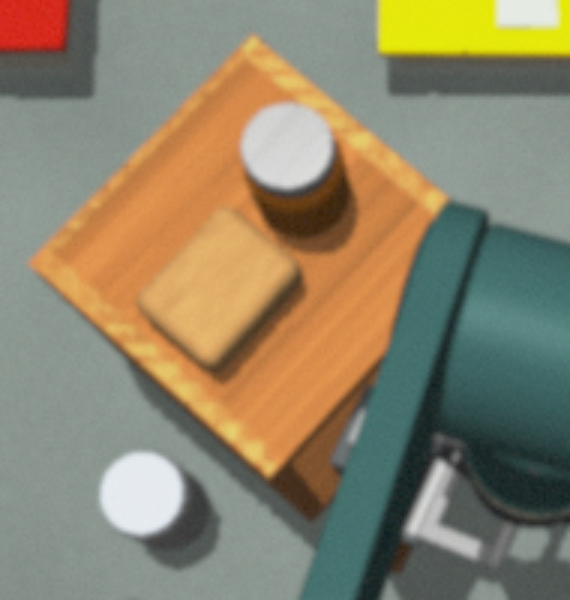

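>>> carry_out(
  increments=[
    {"translation": [3.6,0,-5.9],"twist": [0,-0.04,0],"fingers": 1},
    {"translation": [7.4,0,-11.6],"twist": [0,-0.08,0],"fingers": 1},
    {"translation": [11.5,0,-17.2],"twist": [0,-0.12,0],"fingers": 1},
    {"translation": [15.8,0,-22.6],"twist": [0,-0.16,0],"fingers": 1},
    {"translation": [20.3,0,-27.9],"twist": [0,-0.2,0],"fingers": 1},
  ],
)

```text
time: 13.02
ee_pos: [577.0, -121.3, 213.4]
ee_rot: [-1.564, 0.172, -0.173]
wrist_force: [1.9, 1.7, -16.8]
width: 9.7
```

```bash
python3 f.py
```

```text
yaw 1.3509452557776451 j6 -1.6756234267474306
t 13.0167 pos [ 576.98 -121.32  213.44] d norm,along,z -85.00352923565002 -24.609419455544487 44.241986082672895 F norm,along,z 2.0417658979211257 -1.449666367146206 -16.76011564438787 tq [-0.03 -0.13 -0.05] w 9.659384743437226
```

>>> carry_out(
  increments=[
    {"translation": [3.6,0,-5.9],"twist": [0,-0.04,0],"fingers": 1},
    {"translation": [7.4,0,-11.6],"twist": [0,-0.08,0],"fingers": 1},
    {"translation": [11.5,0,-17.2],"twist": [0,-0.12,0],"fingers": 1},
    {"translation": [15.8,0,-22.6],"twist": [0,-0.16,0],"fingers": 1},
    {"translation": [20.3,0,-27.9],"twist": [0,-0.2,0],"fingers": 1},
  ],
)

```text
time: 13.43
ee_pos: [590.8, -152.9, 213.5]
ee_rot: [-1.57, 0.015, -0.016]
wrist_force: [1.6, 2.0, -15.9]
width: 9.5
```

```bash
python3 f.py
```

```text
yaw 1.5508058568969232 j6 -1.9176807109765708
t 13.4333 pos [ 590.81 -152.93  213.45] d norm,along,z -119.52443343453734 -21.704073360404962 44.253447282819906 F norm,along,z 2.0186799564831235 -1.6016055373686016 -15.892002607426626 tq [ 0.03 -0.21 -0.04] w 9.472412527581033
```

>>> carry_out(
  increments=[
    {"translation": [3.6,0,-5.9],"twist": [0,-0.04,0],"fingers": 1},
    {"translation": [7.4,0,-11.6],"twist": [0,-0.08,0],"fingers": 1},
    {"translation": [11.5,0,-17.2],"twist": [0,-0.12,0],"fingers": 1},
    {"translation": [15.8,0,-22.6],"twist": [0,-0.16,0],"fingers": 1},
    {"translation": [20.3,0,-27.9],"twist": [0,-0.2,0],"fingers": 1},
  ],
)

```text
time: 13.85
ee_pos: [610.6, -181.0, 213.3]
ee_rot: [-1.566, -0.142, 0.141]
wrist_force: [0.6, 2.0, -16.1]
width: 9.9
```

```bash
python3 f.py
```

```text
yaw 1.7508629496941828 j6 -2.1481360686662447
t 13.85 pos [ 610.56 -181.03  213.34] d norm,along,z -152.63417499092546 -11.912831198709203 44.1373004049008 F norm,along,z 1.8857813489424264 -0.9089960427632855 -16.098567790010055 tq [ 0.12 -0.18 -0.03] w 9.888878586515581
```

>>> carry_out(
  increments=[
    {"translation": [3.6,0,-5.9],"twist": [0,-0.04,0],"fingers": 1},
    {"translation": [7.4,0,-11.6],"twist": [0,-0.08,0],"fingers": 1},
    {"translation": [11.5,0,-17.2],"twist": [0,-0.12,0],"fingers": 1},
    {"translation": [15.8,0,-22.6],"twist": [0,-0.16,0],"fingers": 1},
    {"translation": [20.3,0,-27.9],"twist": [0,-0.2,0],"fingers": 1},
  ],
)

```text
time: 14.27
ee_pos: [635.5, -204.7, 213.2]
ee_rot: [-1.549, -0.298, 0.298]
wrist_force: [0.4, 2.3, -15.3]
width: 9.8
```

```bash
python3 f.py
```

```text
yaw 1.950841351748032 j6 -2.3665435194347
t 14.2667 pos [ 635.53 -204.72  213.25] d norm,along,z -183.2164311365021 4.238100382911703 44.047630429110654 F norm,along,z 1.9737242206487462 -1.2205396285521455 -15.294077389776007 tq [ 0.22 -0.17 -0.03] w 9.805536814265405
```

>>> carry_out(
  increments=[
    {"translation": [3.6,0,-5.9],"twist": [0,-0.04,0],"fingers": 1},
    {"translation": [7.4,0,-11.6],"twist": [0,-0.08,0],"fingers": 1},
    {"translation": [11.5,0,-17.2],"twist": [0,-0.12,0],"fingers": 1},
    {"translation": [15.8,0,-22.6],"twist": [0,-0.16,0],"fingers": 1},
    {"translation": [20.3,0,-27.9],"twist": [0,-0.2,0],"fingers": 1},
  ],
)

```text
time: 14.68
ee_pos: [664.7, -223.0, 213.1]
ee_rot: [-1.522, -0.454, 0.454]
wrist_force: [0.2, 3.4, -15.3]
width: 9.6
```

```bash
python3 f.py;  python3 - <<'E'
from h import *
c=vision.camera("side"); cv2.imwrite("pics/s6.png",c["img"][:,:,::-1])
c=vision.camera("wrist"); cv2.imwrite("pics/w6.png",c["img"][:,:,::-1])
E
```

```text
yaw 2.150870758788068 j6 -2.5737001548127956
t 14.6833 pos [ 664.67 -223.04  213.11] d norm,along,z -210.01558846787748 26.22547778324042 43.90754113786369 F norm,along,z 2.7620648812838007 -2.0012608593008405 -15.273169607867832 tq [ 0.21 -0.17 -0.03] w 9.593357783234298
```

View pics/s6.png

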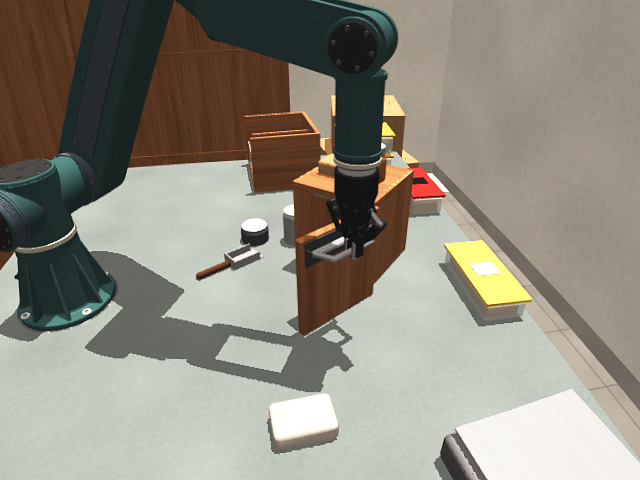

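View pics/w6.png

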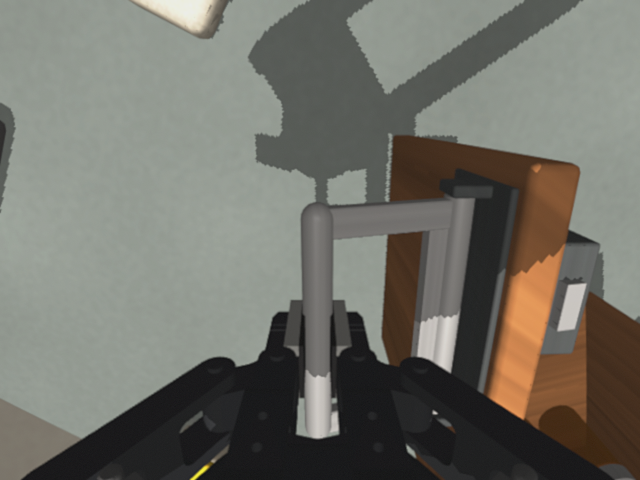

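The side and wrist views show the door well out, at about 1.3 rad. The bar is still centred in the pads and the goods haven't moved. I'll do the last part slower.

>>> carry_out(
  increments=[
    {"translation": [2.7,0,-4.4],"twist": [0,-0.03,0],"fingers": 1},
    {"translation": [5.5,0,-8.8],"twist": [0,-0.06,0],"fingers": 1},
    {"translation": [8.4,0,-13],"twist": [0,-0.09,0],"fingers": 1},
    {"translation": [11.5,0,-17.2],"twist": [0,-0.12,0],"fingers": 1},
    {"translation": [14.7,0,-21.3],"twist": [0,-0.15,0],"fingers": 1},
  ],
)

```text
time: 15.2
ee_pos: [688.0, -232.6, 213.0]
ee_rot: [-1.493, -0.569, 0.57]
wrist_force: [1.0, 2.7, -15.4]
width: 9.6
```

```bash
python3 f.py
```

```text
yaw 2.2993228630082614 j6 -2.7207680433786803
t 15.2 pos [ 688.04 -232.58  212.98] d norm,along,z -226.50542531870724 45.91946033538838 43.77935032012175 F norm,along,z 1.3799578176269582 -2.5180903127332583 -15.396859322785613 tq [ 0.27 -0.18 -0.09] w 9.57503548012843
```

>>> carry_out(
  increments=[
    {"translation": [2.7,0,-4.4],"twist": [0,-0.03,0],"fingers": 1},
    {"translation": [5.5,0,-8.8],"twist": [0,-0.06,0],"fingers": 1},
    {"translation": [8.4,0,-13],"twist": [0,-0.09,0],"fingers": 1},
    {"translation": [10.5,0,-15.8],"twist": [0,-0.11,0],"fingers": 1},
    {"translation": [10.5,0,-15.8],"twist": [0,-0.11,0],"fingers": 1},
  ],
)

```text
time: 15.62
ee_pos: [707.1, -237.6, 213.0]
ee_rot: [-1.469, -0.656, 0.655]
wrist_force: [0.6, 2.3, -15.6]
width: 9.8
```

```bash
python3 f.py;  python3 - <<'E'
from h import *
c=vision.camera("side"); cv2.imwrite("pics/s7.png",c["img"][:,:,::-1])
c=vision.camera("top"); cv2.imwrite("pics/t7.png",cv2.resize(c["img"][85:285,155:395,::-1],None,fx=3,fy=3))
E
```

```text
yaw 2.4097075276033877 j6 -2.8268027282737016
t 15.6167 pos [ 707.07 -237.6   213.  ] d norm,along,z -237.57856620941675 61.60800374493748 43.802828890949854 F norm,along,z 1.0837231579342843 -2.148903591170829 -15.554147352786995 tq [ 0.28 -0.39  0.06] w 9.814775481223798
```

View pics/t7.png

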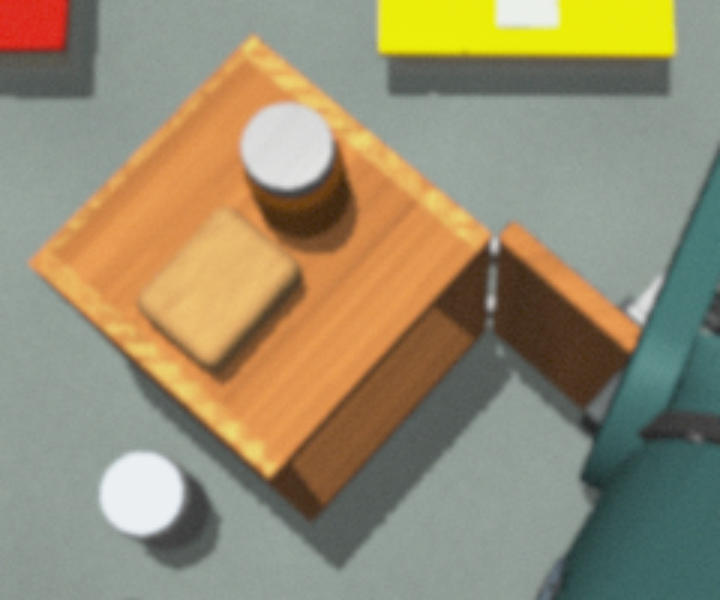

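The door now stands at a right angle: its top edge, (515,222) to (640,330), runs parallel to the cabinet's side. I'll let the bar down gently and then release it.

>>> carry_out(
  increments=[
    {"translation": [0,2,-0.7],"twist": [0,0,0],"fingers": 1},
    {"translation": [0,4,-1.3],"twist": [0,0,0],"fingers": 1},
    {"translation": [0,6,-1.9],"twist": [0,0,0],"fingers": 1},
    {"translation": [0,8,-2.3],"twist": [0,0,0],"fingers": 1},
    {"translation": [0,10,-2.7],"twist": [0,0,0],"fingers": 1},
  ],
)

```text
time: 16.13
ee_pos: [709.8, -238.9, 206.2]
ee_rot: [-1.47, -0.658, 0.653]
wrist_force: [-0.4, 7.3, 1.3]
width: 9.6
```

```bash
python3 f.py
```

```text
yaw 2.409969735345501 j6 -2.8282521937999006
t 16.1333 pos [ 709.8  -238.92  206.19] d norm,along,z -240.48013396395277 60.83077787276967 36.98659265297164 F norm,along,z 5.189935357394888 -5.122003762297625 1.3429463030024542 tq [1.44 0.37 0.13] w 9.564783841528516
```

>>> carry_out(
  increments=[
    {"translation": [0,2,-0.3],"twist": [0,0,0],"fingers": 1},
    {"translation": [0,4,-0.6],"twist": [0,0,0],"fingers": 1},
    {"translation": [0,6,-0.8],"twist": [0,0,0],"fingers": 1},
    {"translation": [0,8,-0.9],"twist": [0,0,0],"fingers": 1},
    {"translation": [0,10,-1],"twist": [0,0,0],"fingers": 1},
  ],
)

```text
time: 16.55
ee_pos: [711.7, -240.1, 198.0]
ee_rot: [-1.473, -0.661, 0.652]
wrist_force: [0.4, 7.5, 0.2]
width: 9.7
```

```bash
python3 f.py
```

```text
yaw 2.4103031011242853 j6 -2.8288306337421774
t 16.55 pos [ 711.65 -240.06  198.01] d norm,along,z -242.5957601030549 60.51610446096724 28.812564616624627 F norm,along,z 4.713452949451103 -5.806007596997361 0.15750001746569875 tq [1.18 0.08 0.3 ] w 9.738766337031304
```

>>> carry_out(
  increments=[
    {"translation": [0,2,0.1],"twist": [0,0,0],"fingers": 1},
    {"translation": [0,4,0.3],"twist": [0,0,0],"fingers": 1},
    {"translation": [0,6,0.5],"twist": [0,0,0],"fingers": 1},
    {"translation": [0,8,0.8],"twist": [0,0,0],"fingers": 1},
    {"translation": [0,10,1.1],"twist": [0,0,0],"fingers": 1},
  ],
)

```text
time: 16.97
ee_pos: [711.1, -239.5, 187.8]
ee_rot: [-1.474, -0.661, 0.651]
wrist_force: [1.5, 6.6, 3.9]
width: 9.9
```

```bash
python3 f.py
```

```text
yaw 2.41003777683819 j6 -2.828225946461671
t 16.9667 pos [ 711.06 -239.51  187.84] d norm,along,z -241.81197953619392 60.44286400654332 18.636090128477633 F norm,along,z 3.3009106704589604 -5.854563102204921 3.9260285796224306 tq [1.23 0.14 0.11] w 9.881023254752847
```

>>> carry_out(
  increments=[
    {"translation": [0,0,0],"twist": [0,0,0],"fingers": -0.1},
    {"translation": [0,0,0],"twist": [0,0,0],"fingers": -0.1},
    {"translation": [0,0,0],"twist": [0,0,0],"fingers": -0.1},
    {"translation": [0,0,0],"twist": [0,0,0],"fingers": -0.1},
    {"translation": [0,0,0],"twist": [0,0,0],"fingers": -0.1},
  ],
)

```text
time: 17.38
ee_pos: [709.0, -240.7, 184.2]
ee_rot: [-1.471, -0.656, 0.655]
wrist_force: [-0.8, -0.3, 0.8]
width: 47.1
```

```bash
python3 f.py;  python3 - <<'E'
from h import *
c=vision.camera("wrist"); cv2.imwrite("pics/w8.png",c["img"][:,:,::-1])
E
```

```text
yaw 2.4095254874278544 j6 -2.828450403824079
t 17.3833 pos [ 708.98 -240.65  184.19] d norm,along,z -241.05617412253423 62.554248443149135 14.994040343803846 F norm,along,z 0.4227820009573905 0.7720162806323506 0.7617838066872779 tq [0.01 0.05 0.  ] w 47.063804973921734
```

View pics/w8.png

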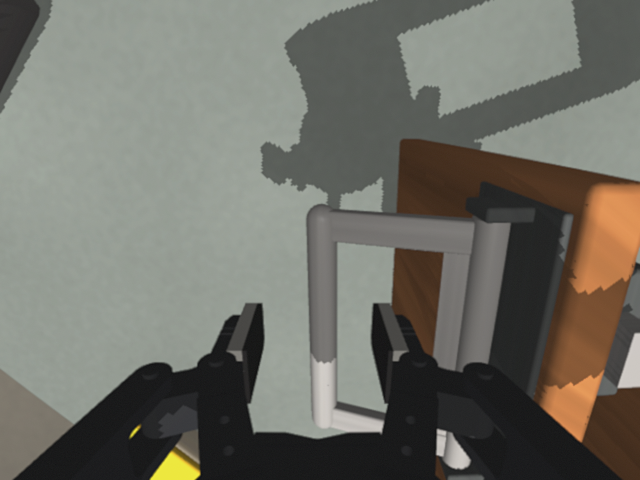

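Released, with the bar clear of both pads (bar at column 322, pads at 250 and 385). Next I back off upwards.

>>> carry_out(
  increments=[
    {"translation": [0,-15,0],"twist": [0,0,0],"fingers": -0.1},
    {"translation": [0,-40,0],"twist": [0,0,0],"fingers": -0.1},
    {"translation": [0,-70,0],"twist": [0,0,0],"fingers": -0.1},
    {"translation": [0,-100,0],"twist": [0,0,0],"fingers": -0.1},
    {"translation": [0,-130,0],"twist": [0,0,0],"fingers": -0.1},
  ],
)

```text
time: 17.85
ee_pos: [708.4, -240.0, 314.5]
ee_rot: [-1.47, -0.655, 0.656]
wrist_force: [0.5, -0.5, 1.3]
width: 47.1
```

>>> carry_out(
  increments=[
    {"translation": [0,0,-30],"twist": [0,0,0],"fingers": -0.1},
    {"translation": [0,0,-60],"twist": [0,0,0],"fingers": -0.1},
    {"translation": [0,0,-90],"twist": [0,0,0],"fingers": -0.1},
    {"translation": [0,0,-120],"twist": [0,0,0],"fingers": -0.1},
    {"translation": [0,0,-120],"twist": [0,0,0],"fingers": -0.1},
  ],
)

```text
time: 18.27
ee_pos: [800.1, -324.3, 309.8]
ee_rot: [-1.471, -0.653, 0.654]
wrist_force: [-2.0, -0.1, -1.0]
width: 47.1
```

```bash
python3 f.py;  python3 - <<'E'
from h import *
c=vision.camera("side"); cv2.imwrite("pics/s9.png",c["img"][:,:,::-1])
c=vision.camera("top"); cv2.imwrite("pics/t9.png",c["img"][:,:,::-1])
E
```

```text
yaw 2.407432416526121 j6 -2.872056517660364
t 18.2667 pos [ 800.15 -324.32  309.76] d norm,along,z -364.9158424784797 63.085910683142174 140.56357006471825 F norm,along,z 1.3740583255304761 1.4067724847763357 -1.0300441897475814 tq [ 0.03 -0.    0.02] w 47.13319656279085
```

View pics/s9.png

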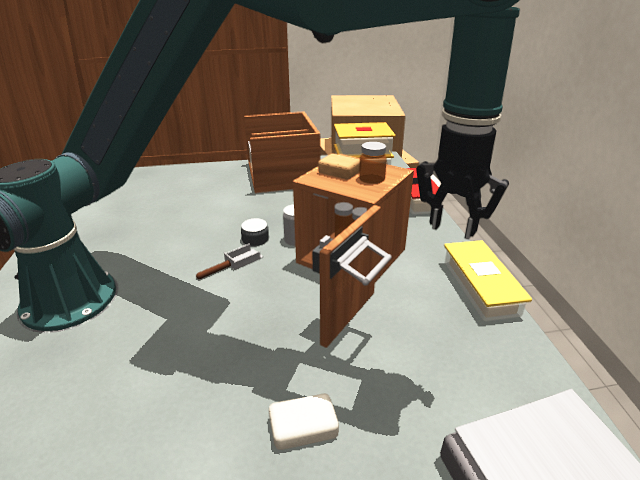

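View pics/t9.png

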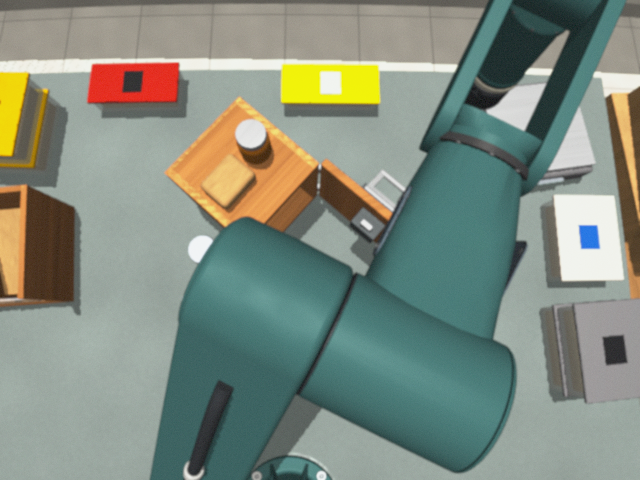

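>>> carry_out(
  increments=[
    {"translation": [0,0,0],"twist": [0,0,0],"fingers": -0.1},
    {"translation": [0,0,0],"twist": [0,0,0],"fingers": -0.1},
    {"translation": [0,0,0],"twist": [0,0,0],"fingers": -0.1},
  ],
)

```text
time: 18.62
ee_pos: [797.4, -319.1, 314.6]
ee_rot: [-1.47, -0.656, 0.656]
wrist_force: [0.8, -0.1, 0.1]
width: 46.8
```

```bash
python3 - <<'E'
from h import *
from plant import order
s=status.sense(); print(s['dq'].round(3),s['wrist_force'])
c=vision.camera("top")
a=onz(c,[[323,160],[390,212],[238,98],[321,165]],238)
f=lambda v:np.degrees(np.arctan2(v[1],v[0]))
print(a,f(a[0]-a[1]),f(a[2]-a[3]))
print(order.job_done())
E
```

```text
[ 0.001 -0.001 -0.005 -0.001  0.001 -0.001] [ 0.77303802 -0.07195285  0.07229077]
[[ 746.82120826  -74.90852014  238.        ]
 [ 639.99611704 -206.6440297   238.        ]
 [ 881.64810447  100.33343244  238.        ]
 [ 736.27205709  -70.84972784  238.        ]] 50.961202892598195 49.66066338649723
the job is handed in; nothing more can be done
None
```

The door is open at about a right angle and stands free, and the job was handed in at about 18.7 s with the robot touching nothing.

I pinched the bar from above and lifted it in small steps. The free play ended at roughly 0.5 rad, and I went on up the pawl spring to about 44 mm of total lift. A gentle 3 mm pull met only about 0.5 N, so the pawl was clear. I swung the door keeping the bar lifted, with no more than about 3 N along the door's normal. Then I let the bar most of the way down before opening the fingers and backing away.

**Last checks:**
- **Door angle:** in the top view the door's edge lies within about 1.3° of the cabinet's side direction, so about 90°. The tool's own turn gave about 1.56 rad.
- **Robot:** the arm was at rest with a wrist force under 1 N.
- **Goods:** they stand where they were in the last pictures. The arm hid the scoop and the low tin from the final top view, but the side view shows both in place.

**Uncertain:** the lift felt peaked at 17.8 N, slightly over the 17 N strain mark. The 60 N grip stuck and slipped on the bar, adding about 5 N. Forces after each slip suggest the spring itself carried about 11–13 N, but I had no direct reading of it.

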